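Take the amber filter from its case and hold it slanted to the light

ROBOT

A 7-joint arm with a two-finger parallel gripper is mounted at the origin on a cart in front of the work surface, level with it; the furniture and walls round the work are solid. World frame = base frame: x ahead of the robot, y to its left, z up, the work surface at z = 0. Lengths are in m, angles in rad, forces in N, time in s.
With the tool pointing down it reaches from about 0.4 to 0.85 m from the base axis. Payload 10.4 kg.
Tool frame: the origin (TCP) lies between the finger pads, 19 mm behind the fingertips; this is the grasp point; z points along the fingers, y is the line along which they close (so a half turn about z gives the same grasp; the last joint's range is limited). The gripper opens to 85 mm and grips with 20 to 120 N. Pads are 22 mm wide; open, the fingers measure 114 mm over their backs; the gripper's body (76 mm by 85 mm) begins 54 mm behind the grasp point. The pads swing forward as they close: fully open they stand 13 mm farther back than shut.
Start: joints at [-1.318, 0.332, -0.065, 1.46, 0.022, 1.35, -0.088], TCP at [0.17, 0.601, 0.25] pointing down, gripper open.
Joint ranges: [-2.6, 2.6], [-0.5, 2.12], [-1.47, 1.34], [0.16, 2.42], [-1.27, 4.41], [0.06, 2.06], [-2.6, 2.6]. Speed limits (rad/s): [2.22, 2.22, 2.79, 2.79, 3.14, 3.14, 3.14].

INTERFACE

Orientations are given as a unit quaternion [x, y, z, w].
In Python, from workcell import get_obs, optics, job gives the robot as it stands. The module is installed in compiled form; this text tells all that it offers.
- The arm moves only by the tool send_rows, never from a script. Its argument "plan" is a list that holds one entry, the list of rows, each a list of 7 numbers: the turn, a rotation vector about the tool's x, y, z in units of 1.5 rad (1.0 is 1.5 rad), then the shift along the tool's x, y, z in units of 20 cm (1.0 is 20 cm), then the opening, from 0 (shut) to 1 (fully open). A call has 1 to 20 rows; each row shifts and turns the commanded pose from where the row before left it, along the tool's axes as they then stand; what a row does not reach is not made up. A row lasts 1/12 s, in which the tool goes at most 41.7 mm and 7.16 degrees, less where a joint would pass 70% of its speed; a pose out of reach is approached as far as the arm can. A call with a number of a shift or a turn outside -1 to 1 is refused whole. A call with a gripper value outside its range is refused whole. The fingers move at their own pace and stop on an object; "squeeze" is the grip in N (left out, the last holds). Time passes only in rows, so rows that do not move let the fingers close. It gives the time, the measured TCP pose, the force, the opening and the grip force at its end, in the units of the state.
- get_obs(): the state, without advancing time (a new reading comes with each control period).
- optics.camera(name): name is "scene" or "side" or "wrist"; returns the picture (384x512x3 uint8, red, green, blue); there is no depth.
- optics.get_calibration(name): a dict with "intrinsics" (3x3 intrinsics, pixels), "world_from_camera" (4x4, takes a point from camera to world coordinates); the wrist camera has in their place "T_tool_cam" (4x4, takes a point from camera to tool coordinates, whose origin is the TCP and whose axes are the flange's). Camera axes: x right, y up, looking along -z (the intrinsics and any distortion apply to the point x, -y, -z); pixel columns grow to the right and rows downward; lengths in m; the calibration is good to about 2 mm. A picture is of the moment at which its call begins: read the wrist's pose just before it. get_calibration takes no time and is no camera call.
- job.hand_in(): hands the job in; it is judged then, once.
The state is a dict: "clock": time; "joint_pos": joint angles; "joint_velocities": joint speeds; "tau": joint torques, N m; "position": TCP position; "ee_rot": TCP orientation; "ft_force": force on the tool from outside, world axes, zero at the start; "torque": the same for the moment, N m; "grip_width": opening from 0.0 (shut) to 1.0 (fully open); "grasp_force": force on a finger pad.
Only numpy, scipy, OpenCV 4.12 (cv2) and the standard library are available. Lean on these libraries where they do the work, as an engineer would, in place of code of your own. Each camera call takes 0.05 s, during which the arm holds its last target. There are 200 camera calls.

TASK

Swing the filter case's lid back past upright and leave it open, then take the amber filter by its grip tab, draw it straight up clear of the case and only then tip it over until its glass slants at about 45 degrees, one face towards the ceiling light, as for a dust check. Finish still holding it there by the tab, still, all of it at least 15 cm above the table; leave the other filters in their pockets and the things around the case where they are.

Things in the scene. Friction and masses are not known exactly. Their poses are not given: they have to be found in the camera images.
- case: Grey filter case, fixed, 80 mm deep (x) by 224 mm wide (y); origin at the centre of its underside, -x is its front (roughly to the robot), +x the hinge side. Base walls 30 mm high; a black insert inside (top at 26 mm) has four pockets in a row, at x = 0, y = -75, -25, 25, 75 mm, each 12 x 46 mm, floor 6 mm above the table. Shut lid: 98 mm high in all.
- lid (a joint): Angle of the lid (rad): 0 shut, grows as its front edge swings up and back; 1.57 upright, stop at 1.9. A friction hinge holds it at any angle and takes 3 to 4 N at the knob. Starts shut or up to 0.25 ajar. The lid is a grey hood, 80 x 224 mm, 68 mm deep, walls 3 mm.
- lid_hinge (a point): Middle of the lid's hinge axis, on the case's back edge, 30 mm above the table; the axis runs along the case's y.
- lid_knob (a point): Grip point of the lid's black round knob: 24 mm above the lid, mid-width, 14 mm behind its front edge; shut, 66 mm in front of and 92 mm above the hinge. Knob 20 mm in diameter from 16 to 31 mm above the lid, 33 high. Gripped along the case's y it turns between the pads as the lid swings, so the tool can stay pointing down. The frame turns with the lid.
- filter_amber: Wanted filter: black mount, amber (orange-yellow) glass, amber band on its tab. Origin at its foot's centre; z up to the tab, x square to the glass. Frame 10 (x) x 44 (y) x 52 mm, glass 32 mm across centred 32 mm up; on top a tab 10 x 24 mm, 28 high (80 in all); 42 to 80 g. Upright in a pocket, 1 mm play, x along the case's x, tab top 86 mm above the table.
- filter_amber_tab (a point): Grip point of the amber filter's tab: its middle, 68 mm above the foot, 12 mm below the tab's top. Neighbouring tabs are 26 mm apart, so pinch it across its 10 mm thickness (case's x).
- filter_green: Filter mount with green glass and a green colour band round the top of its tab (also on its top face). Same make and size as filter_amber; stands in one of the four pockets.
- filter_blue: Filter mount with blue glass and a blue colour band round the top of its tab (also on its top face). Same make and size as filter_amber; stands in one of the four pockets.
- filter_grey: Filter mount with pale grey glass and a pale grey colour band round the top of its tab (also on its top face). Same make and size as filter_amber; stands in one of the four pockets.
- dust_blower: Bystander: red rubber bulb blower lying on the table to the right of the case, 53 x 108 x 56 mm; origin at the centre of its underside.
- oil_bottle: Bystander: small cream bottle with a blue cap, 30 mm across, 62 mm high, left of the case; origin at the centre of its underside.
- petri_dish: Bystander: clear culture dish, 59 mm across, 14 mm high, left of the case; origin at the centre of its underside.
Not all that is in view belongs to the job. There is more than one size of the case; the job needs the larger.

How it is judged:
By the outcome, as a careful person would: the job done as asked, in the order asked, and still so for the second after the job is handed in, while the arm keeps its last pose, push and grip.
It also fails if it takes over 53 s, if anything falls off the work surface, if the arm or the gripper's body presses on something with over 40 N, if the wrist force passes 120 N, or if a joint passes its speed limit or range.

## Working session

There is one attempt and no reset: what is moved stays moved. The work goes in short steps, Python scripts to look and compute and a tool call to move; the robot and the scene stay as the last step left them, time stands still between calls to the robot, and variables do not carry over. Pictures are saved under pics/ and viewed, at most 10 in all, crops included, and the job is handed in when it is done.

Besides the shell and the picture viewer there is one more tool, called as name(argument=value, ...) on one line, values as JSON. send_rows: Moves the arm, as the interface text tells. Its arguments: {"type":"object","properties":{"plan":{"type":"array"},"squeeze":{"type":"number"}},"required":["plan"]}

```bash
mkdir -p pics; cat > h.py <<'E'
import numpy as np, cv2
from workcell import get_obs, optics, job
from scipy.spatial.transform import Rotation as R
def cal(n):
    c=optics.get_calibration(n); K=np.array(c["intrinsics"])
    if "world_from_camera" in c: return K,np.array(c["world_from_camera"]),c
    o=get_obs(); T=np.eye(4); T[:3,:3]=R.from_quat(o["ee_rot"]).as_matrix(); T[:3,3]=o["position"]
    return K,T@np.array(c["T_tool_cam"]),c
def ray(K,T,uv):
    p=np.linalg.inv(K)@[uv[0],uv[1],1.]; d=T[:3,:3]@[p[0],-p[1],-p[2]]; return T[:3,3],d/np.linalg.norm(d)
def onz(K,T,uv,z):
    o,d=ray(K,T,uv); return o+d*(z-o[2])/d[2]
def proj(K,T,P):
    q=np.linalg.inv(T)@np.append(P,1); q=K@[q[0],-q[1],-q[2]]; return q[:2]/q[2]
def tri(rs):
    A=sum(np.eye(3)-np.outer(d,d) for o,d in rs); b=sum((np.eye(3)-np.outer(d,d))@o for o,d in rs); return np.linalg.solve(A,b)
E
python3 - <<'E'
from h import *
for n in ["scene","side"]:
    cv2.imwrite(f"pics/{n}0.png",optics.camera(n)[:,:,::-1]); K,T,c=cal(n); print(n,K.round(1).tolist(),T.round(3).tolist(),[k for k in c])
a=optics.camera("wrist");cv2.imwrite("pics/wrist0.png",a[:,:,::-1])
o=get_obs();print(o)
E
```

```text
scene [[450.0, 0.0, 251.9], [0.0, 450.0, 186.3], [0.0, 0.0, 1.0]] [[0.69, 0.573, -0.443, -0.128], [-0.724, 0.546, -0.421, -0.471], [0.001, 0.611, 0.791, 1.097], [0.0, 0.0, 0.0, 1.0]] ['intrinsics', 'world_from_camera']
side [[407.3, 0.0, 263.7], [0.0, 407.3, 196.2], [0.0, 0.0, 1.0]] [[-0.94, 0.139, -0.31, 0.077], [-0.34, -0.374, 0.863, 1.085], [0.004, 0.917, 0.399, 0.559], [0.0, 0.0, 0.0, 1.0]] ['intrinsics', 'world_from_camera']
{'clock': 0.15, 'joint_pos': array([-1.31760539,  0.33273665, -0.06473188,  1.46070559,  0.02158519,
        1.34988115, -0.08854104]), 'joint_velocities': array([ 0.00068207, -0.0011342 ,  0.00120314, -0.00368027,  0.00047022,
        0.0010228 ,  0.00065393]), 'tau': array([ 1.18783813e-03, -6.25827169e+01,  4.93102230e-02, -3.91853070e+01,
        1.62049377e-02,  7.45605386e-03, -4.84812574e-05]), 'position': array([0.17010175, 0.60115613, 0.24941299]), 'ee_rot': array([ 1.37457929e-01,  9.90507471e-01, -5.14349622e-04, -6.27511519e-05]), 'ft_force': array([ 0.54392438,  0.04486756, -0.01542556]), 'torque': array([-0.00313904,  0.00500923, -0.00844623]), 'grasp_force': 0.0, 'grip_width': 1.0024309340956823}
```

View pics/scene0.png

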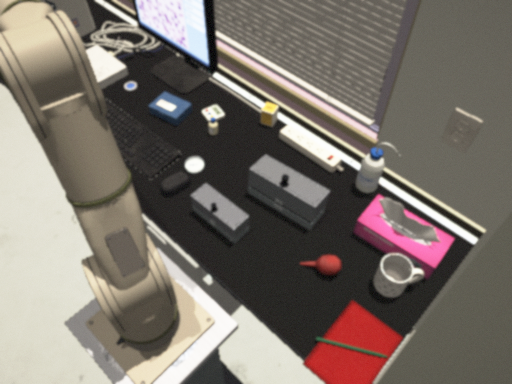

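View pics/side0.png

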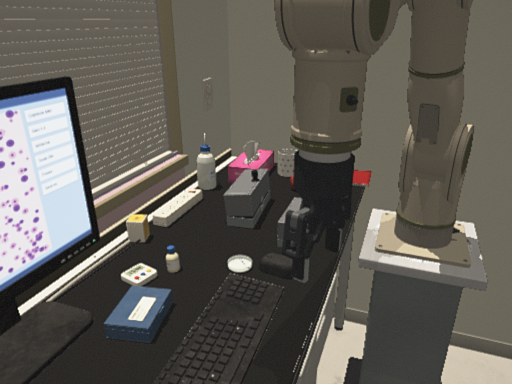

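The scene view shows two grey cases: the larger at about (288,190) with its knob at (285,180), and a smaller one at (220,212) with its knob at (213,207). The bystanders are the bottle at (213,127), the dish at (194,164) and the blower at (325,264). In the side view the large case is at (250,197), with its knob at (255,175). I choose the larger case and will check it in a close crop.

```bash
python3 - <<'E'
from h import *
a=cv2.imread("pics/scene0.png")[145:235,235:340]; b=cv2.imread("pics/side0.png")[155:235,210:290]
a=cv2.resize(a,None,fx=4.2,fy=4.2,interpolation=cv2.INTER_CUBIC); b=cv2.resize(b,None,fx=4.2,fy=4.2,interpolation=cv2.INTER_CUBIC)
H=max(a.shape[0],b.shape[0]); c=np.zeros((H,a.shape[1]+b.shape[1],3),np.uint8); c[:a.shape[0],:a.shape[1]]=a; c[:b.shape[0],a.shape[1]:]=b
cv2.imwrite("pics/crop0.png",c); print(a.shape,b.shape)
Ks,Ts,_=cal("scene"); Kd,Td,_=cal("side")
print(tri([ray(Ks,Ts,(284.5,180)),ray(Kd,Td,(254.5,174))]))
E
```

```text
(378, 441, 3) (336, 336, 3)
[ 0.49690541 -0.00305761  0.12396128]
```

View pics/crop0.png

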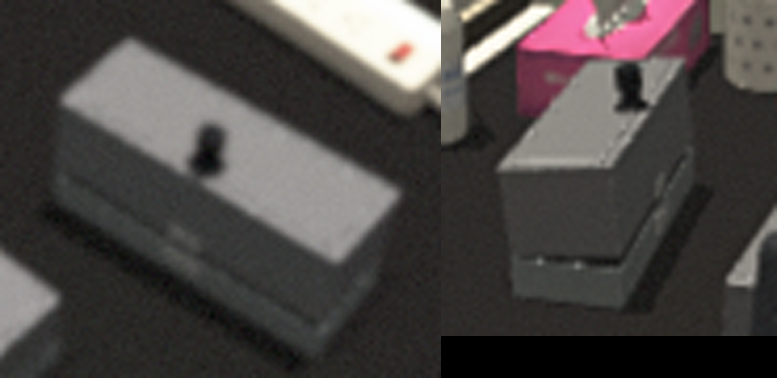

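The crop confirms the large case: its lid is slightly ajar, and the knob stands at the middle of the front edge. Next I locate the case's corners.

```bash
python3 - <<'E'
from h import *
Ks,Ts,_=cal("scene"); Kd,Td,_=cal("side")
s=lambda x,y:(235+x/4.2-.4,145+y/4.2-.4); d=lambda x,y:(210+(x-441)/4.2-.4,155+y/4.2-.4)
P={}
for n,a,b in [("BL",(130,38),(500,168)),("FL",(60,100),(612,165)),("FR",(337,262),(688,60)),("BR",(402,192),(590,62)),("baseFL",(58,198),(622,307)),("knobtop",(211,124),(628,66)),("knobbase",(207,172),(632,108))]:
    r=[ray(Ks,Ts,s(*a)),ray(Kd,Td,d(*b))]; p=tri(r); P[n]=p
    print(n,p.round(4),[round(float(np.linalg.norm(np.cross(p-o,v))),4) for o,v in r])
print("base BL side",onz(Kd,Td,d(515,297),0),"FL side",onz(Kd,Td,d(622,307),0),"FL sc",onz(Ks,Ts,s(58,198),0),"FR sc",onz(Ks,Ts,s(312,360),0))
for a,b in [("FL","FR"),("BL","BR"),("FL","BL"),("FR","BR")]:
    v=P[b]-P[a]; print(a,b,np.linalg.norm(v).round(4),np.degrees(np.arctan2(v[1],v[0])).round(1), v.round(4))
print(R.from_quat(get_obs()["ee_rot"]).as_matrix().round(3)); print(optics.get_calibration("wrist"))
E
```

```text
BL [0.548  0.1155 0.0972] [0.0, 0.0]
FL [0.4682 0.1066 0.1069] [0.0013, 0.0013]
FR [ 0.4927 -0.1148  0.1051] [0.0, 0.0]
BR [ 0.5728 -0.1071  0.0958] [0.0001, 0.0001]
baseFL [0.4631 0.1052 0.0005] [0.0003, 0.0003]
knobtop [0.4993 0.0012 0.1392] [0.0012, 0.0012]
knobbase [ 0.4951 -0.0044  0.1027] [0.0029, 0.0029]
base BL side [0.53974313 0.11629516 0.        ] FL side [0.46381703 0.10408408 0.        ] FL sc [0.46307262 0.10532312 0.        ] FR sc [ 0.48286983 -0.11581009  0.        ]
FL FR 0.2227 -83.7 [ 0.0245 -0.2214 -0.0019]
BL BR 0.224 -83.6 [ 0.0249 -0.2226 -0.0014]
FL BL 0.0809 6.4 [ 0.0798  0.0089 -0.0098]
FR BR 0.081 5.5 [ 0.0801  0.0077 -0.0092]
[[-0.962  0.272 -0.   ]
 [ 0.272  0.962 -0.001]
 [-0.    -0.001 -1.   ]]
{'intrinsics': array([[342.06013825,   0.        , 257.51362776],
       [  0.        , 342.06013825, 189.11554522],
       [  0.        ,   0.        ,   1.        ]]), 'T_tool_cam': array([[ 1.48955004e-04,  9.65542309e-01,  2.60246090e-01,
         6.64406966e-02],
       [ 9.99999904e-01, -3.66096634e-05, -4.36536092e-04,
         8.55627399e-04],
       [-4.11966545e-04,  2.60246130e-01, -9.65542222e-01,
        -1.23388020e-01],
       [ 0.00000000e+00,  0.00000000e+00,  0.00000000e+00,
         1.00000000e+00]])}
```

send_rows(plan=[[[0,0,-0.064,0,0,0,1],[0,0,-0.064,0,0,0,1],[0,0,-0.064,0,0,0,1],[0,0,-0.064,0,0,0,1],[0,0,0,-0.073,-0.177,0,1],[0,0,0,-0.073,-0.177,0,1],[0,0,0,-0.073,-0.177,0,1],[0,0,0,-0.073,-0.177,0,1],[0,0,0,-0.073,-0.177,0,1],[0,0,0,-0.073,-0.177,0,1],[0,0,0,-0.073,-0.177,0,1],[0,0,0,-0.073,-0.177,0,1],[0,0,0,-0.073,-0.177,0,1],[0,0,0,-0.073,-0.177,0,1],[0,0,0,-0.073,-0.177,0,1],[0,0,0,-0.073,-0.177,0,1],[0,0,0,-0.073,-0.177,0,1],[0,0,0,-0.073,-0.177,0,1],[0,0,0,-0.073,-0.177,0,1],[0,0,0,-0.073,-0.177,0,1]]], squeeze=30)

```text
clock: 1.82
position: [0.464, 0.0616, 0.2501]
ee_rot: [-0.054, 0.999, 0.0, 0.0]
ft_force: [0.7, 1.3, -0.4]
grip_width: 0.997
grasp_force: 0.0
```

send_rows(plan=[[[0,0,0,-0.07,-0.171,0,1],[0,0,0,-0.07,-0.171,0,1],[0,0,0,0,0,0,1],[0,0,0,0,0,0,1]]])

```text
clock: 2.15
position: [0.4991, -0.0036, 0.2497]
ee_rot: [-0.052, 0.999, -0.0, -0.0]
ft_force: [-0.3, -0.5, -0.0]
grip_width: 1.005
grasp_force: 0.0
```

```bash
python3 - <<'E'
from h import *
K,T,_=cal("wrist"); a=optics.camera("wrist"); cv2.imwrite("pics/w1.png",a[:,:,::-1])
o=get_obs();print(o["position"],o["ee_rot"]); print(T.round(3)); print(proj(K,T,[.4985,-.003,.129]),proj(K,T,[.4985,-.003,.138]))
E
```

```text
[ 0.4986793  -0.00179058  0.24964364] [-5.33663468e-02  9.98574920e-01 -1.75506935e-05 -4.01411261e-04]
[[-0.104 -0.96  -0.259  0.433]
 [ 0.995 -0.1   -0.027 -0.009]
 [ 0.    -0.26   0.966  0.373]
 [ 0.     0.     0.     1.   ]]
[256.89257709 188.79897851] [256.87147672 192.06648728]
```

View pics/w1.png

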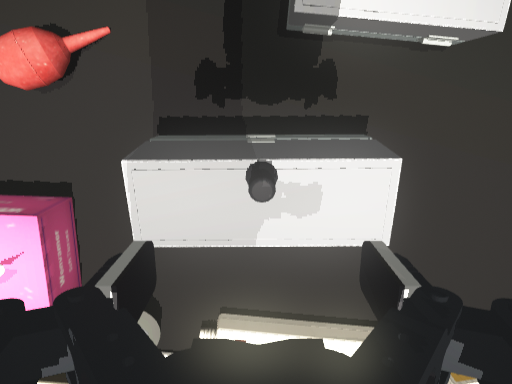

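The wrist view shows the big case square to the tool, with its knob at (262,188), about 5 px (3 mm) to the tool's +y. I shift by that, descend and grip.

send_rows(plan=[[[0,0,0,0,0.015,0,1],[0,0,0,0,0,0.15,1],[0,0,0,0,0,0.15,1],[0,0,0,0,0,0.15,1],[0,0,0,0,0,0.1,1],[0,0,0,0,0,0.05,1],[0,0,0,0,0,0,0],[0,0,0,0,0,0,0],[0,0,0,0,0,0,0],[0,0,0,0,0,0,0],[0,0,0,0,0,0,0],[0,0,0,0,0,0,0],[0,0,0,0,0,0,0],[0,0,0,0,0,0,0]]], squeeze=30)

```text
clock: 3.37
position: [0.4991, -0.0005, 0.1311]
ee_rot: [-0.053, 0.999, -0.001, 0.001]
ft_force: [-1.1, -7.5, 6.6]
grip_width: 0.214
grasp_force: 29.4
```

```bash
python3 - <<'E'
import numpy as np
a=np.linspace(.12,1.76,33); t=np.radians(125.66)-a; r=.1132
x=r*np.cos(t);z=r*np.sin(t)
cx=cz=0;out=[]
for i in range(1,33):
    dx=round(-(x[i]-x[0])/.2-cx,3);dz=round(-(z[i]-z[0])/.2-cz,3);cx+=dx;cz+=dz;out.append([0,0,0,round(dx,3),0,round(dz,3),0])
print(out[:16]);print(out[16:])
E
```

```text
[[0, 0, 0, np.float64(-0.026), 0, np.float64(-0.013), 0], [0, 0, 0, np.float64(-0.026), 0, np.float64(-0.012), 0], [0, 0, 0, np.float64(-0.027), 0, np.float64(-0.011), 0], [0, 0, 0, np.float64(-0.028), 0, np.float64(-0.009), 0], [0, 0, 0, np.float64(-0.028), 0, np.float64(-0.008), 0], [0, 0, 0, np.float64(-0.028), 0, np.float64(-0.006), 0], [0, 0, 0, np.float64(-0.029), 0, np.float64(-0.005), 0], [0, 0, 0, np.float64(-0.028), 0, np.float64(-0.004), 0], [0, 0, 0, np.float64(-0.029), 0, np.float64(-0.001), 0], [0, 0, 0, np.float64(-0.029), 0, np.float64(-0.001), 0], [0, 0, 0, np.float64(-0.029), 0, np.float64(0.001), 0], [0, 0, 0, np.float64(-0.029), 0, np.float64(0.003), 0], [0, 0, 0, np.float64(-0.029), 0, np.float64(0.004), 0], [0, 0, 0, np.float64(-0.028), 0, np.float64(0.005), 0], [0, 0, 0, np.float64(-0.029), 0, np.float64(0.007), 0], [0, 0, 0, np.float64(-0.027), 0, np.float64(0.008), 0]]
[[0, 0, 0, np.float64(-0.028), 0, np.float64(0.01), 0], [0, 0, 0, np.float64(-0.026), 0, np.float64(0.011), 0], [0, 0, 0, np.float64(-0.027), 0, np.float64(0.013), 0], [0, 0, 0, np.float64(-0.025), 0, np.float64(0.014), 0], [0, 0, 0, np.float64(-0.025), 0, np.float64(0.015), 0], [0, 0, 0, np.float64(-0.024), 0, np.float64(0.016), 0], [0, 0, 0, np.float64(-0.023), 0, np.float64(0.018), 0], [0, 0, 0, np.float64(-0.022), 0, np.float64(0.018), 0], [0, 0, 0, np.float64(-0.021), 0, np.float64(0.02), 0], [0, 0, 0, np.float64(-0.02), 0, np.float64(0.021), 0], [0, 0, 0, np.float64(-0.019), 0, np.float64(0.022), 0], [0, 0, 0, np.float64(-0.018), 0, np.float64(0.023), 0], [0, 0, 0, np.float64(-0.017), 0, np.float64(0.024), 0], [0, 0, 0, np.float64(-0.015), 0, np.float64(0.024), 0], [0, 0, 0, np.float64(-0.014), 0, np.float64(0.025), 0], [0, 0, 0, np.float64(-0.013), 0, np.float64(0.026), 0]]
```

send_rows(plan=[[[0,0,0,-0.026,0,-0.013,0],[0,0,0,-0.026,0,-0.012,0],[0,0,0,-0.027,0,-0.011,0],[0,0,0,-0.028,0,-0.009,0],[0,0,0,-0.028,0,-0.008,0],[0,0,0,-0.028,0,-0.006,0],[0,0,0,-0.029,0,-0.005,0],[0,0,0,-0.028,0,-0.004,0]]])

```text
clock: 4.03
position: [0.5423, 0.0043, 0.1444]
ee_rot: [-0.053, 0.999, -0.001, -0.0]
ft_force: [-4.2, -6.2, 2.6]
grip_width: 0.22
grasp_force: 29.6
```

Forces are low, so the arc matches the hinge. I carry on with it.

send_rows(plan=[[[0,0,0,-0.029,0,-0.001,0],[0,0,0,-0.029,0,-0.001,0],[0,0,0,-0.029,0,0.001,0],[0,0,0,-0.029,0,0.003,0],[0,0,0,-0.029,0,0.004,0],[0,0,0,-0.028,0,0.005,0],[0,0,0,-0.029,0,0.007,0],[0,0,0,-0.027,0,0.008,0],[0,0,0,-0.028,0,0.01,0],[0,0,0,-0.026,0,0.011,0],[0,0,0,-0.027,0,0.013,0],[0,0,0,-0.025,0,0.014,0]]])

```text
clock: 5.03
position: [0.6102, 0.0117, 0.1303]
ee_rot: [-0.053, 0.999, -0.001, 0.001]
ft_force: [0.5, -4.8, 5.9]
grip_width: 0.217
grasp_force: 29.6
```

send_rows(plan=[[[0,0,0,-0.025,0,0.015,0],[0,0,0,-0.024,0,0.016,0],[0,0,0,-0.023,0,0.018,0],[0,0,0,-0.022,0,0.018,0],[0,0,0,-0.021,0,0.02,0],[0,0,0,-0.02,0,0.021,0],[0,0,0,-0.019,0,0.022,0],[0,0,0,-0.018,0,0.023,0],[0,0,0,-0.017,0,0.024,0],[0,0,0,-0.015,0,0.024,0],[0,0,0,-0.014,0,0.025,0],[0,0,0,-0.013,0,0.026,0],[0,0,0,0,0,0,0]]])

```text
clock: 6.12
position: [0.6573, 0.017, 0.0796]
ee_rot: [-0.054, 0.999, -0.001, 0.003]
ft_force: [7.6, -4.4, 2.0]
grip_width: 0.215
grasp_force: 29.9
```

send_rows(plan=[[[0,0,0,0,0,0,1],[0,0,0,0,0,0,1],[0,0,0,0,0,0,1],[0,0,0,0,0,0,1],[0,0,0,0,0,0,1],[0,0,0,0,0,0,1],[0,0,0,0,0,-0.05,1],[0,0,0,0,0,-0.15,1],[0,0,0,0,0,-0.2,1],[0,0,0,0,0,-0.2,1],[0,0,0,0,0,-0.2,1],[0,0,0,0,0,-0.2,1],[0,0,0,0.14,0,0,1],[0,0,0,0.14,0,0,1],[0,0,0,0.14,0,0,1],[0,0,0,0.14,0,0,1],[0,0,0,0.14,0,0,1]]])

```text
clock: 7.53
position: [0.5142, 0.003, 0.2789]
ee_rot: [-0.054, 0.999, 0.0, 0.0]
ft_force: [-0.4, -0.1, 0.8]
grip_width: 1.001
grasp_force: 0.0
```

send_rows(plan=[[[0,0,0.075,0,0,0,0.4],[0,0,0.075,0,0,0,0.4],[0,0,0.075,0,0,0,0.4],[0,0,0.075,0,0,0,0.4],[0,0,0.075,0,0,0,0.4],[0,0,0.075,0,0,0,0.4],[0,0,0.075,0,0,0,0.4],[0,0,0.075,0,0,0,0.4],[0,0,0.075,0,0,0,0.4],[0,0,0.075,0,0,0,0.4],[0,0,0.075,0,0,0,0.4],[0,0,0.075,0,0,0,0.4],[0,0,0.075,0,0,0,0.4],[0,0,0.072,0,0,0,0.4],[0,0,0,0,0,0,0.4],[0,0,0,0,0,0,0.4]]])

```text
clock: 8.87
position: [0.5155, 0.0033, 0.2789]
ee_rot: [0.667, 0.745, 0.0, 0.0]
ft_force: [0.5, -0.2, 0.6]
grip_width: 0.398
grasp_force: 0.0
```

```bash
python3 - <<'E'
from h import *
o=get_obs();print(o["position"],o["ee_rot"],o["joint_pos"],o["ft_force"])
K,T,_=cal("wrist"); a=optics.camera("wrist"); cv2.imwrite("pics/w2.png",a[:,:,::-1])
ex=np.array([.9942,.108,0]);ey=np.array([-.108,.9942,0]); C=np.array([.513,0,0])
for y in (-.075,-.025,.025,.075): print(y,proj(K,T,C+y*ey+[0,0,.086]).round(0))
E
```

```text
[0.51553341 0.00327968 0.27894657] [6.66539602e-01 7.45469543e-01 3.44533512e-04 3.49756218e-05] [-0.64996091  0.06284156  0.5865026   1.73110491 -0.03601179  1.35772041
  0.05491264] [ 0.48886083 -0.19364654  0.58082411]
-0.075 [255. 247.]
-0.025 [255. 199.]
0.025 [255. 147.]
0.075 [255.  91.]
```

View pics/w2.png

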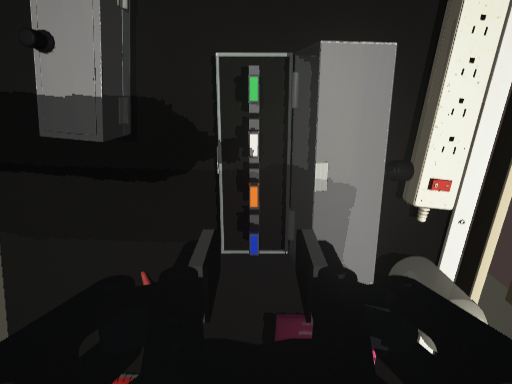

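The wrist view shows the lid open at (350,160), with the tabs from top to bottom: green (254,88), pale grey (254,146), amber (254,195) and blue (254,243). Amber is in the y = -25 mm pocket. I measure its exact offset.

```bash
python3 - <<'E'
from h import *
K,T,_=cal("wrist"); a=cv2.cvtColor(cv2.imread("pics/w2.png"),cv2.COLOR_BGR2HSV)
ex=np.array([.9942,.108,0]);ey=np.array([-.108,.9942,0]); C=np.array([.513,0,0])
for n,lo,hi in [("amber",(5,150,120),(25,255,255)),("green",(45,120,100),(80,255,255)),("blue",(110,120,80),(130,255,255))]:
    m=cv2.inRange(a,lo,hi); m[:,:200]=0;m[:,300:]=0;m[260:]=0
    ys,xs=np.where(m); print(n,xs.min(),xs.max(),ys.min(),ys.max(),[onz(K,T,(xs.mean(),v),.086).round(4)[:2] for v in (ys.min(),ys.max()+1)])
P=C-.025*ey
print("pred top", P,[proj(K,T,P+s*.012*ey+[0,0,z]).round(1) for s,z in((-1,.086),(1,.086),(1,.08))])
o=get_obs();p=o["position"]; M=R.from_quat(o["ee_rot"]).as_matrix(); print(M.round(3))
# rim corners at z .03
print([onz(K,T,q,.03).round(4)[:2] for q in((216,53),(292,53),(221,252),(288,252))])
E
```

```text
amber 250 258 183 206 [array([ 0.5129, -0.0093]), array([ 0.5155, -0.0332])]
green 248 257 77 102 [array([0.5023, 0.0862]), array([0.5048, 0.0641])]
blue 249 257 231 254 [array([ 0.5182, -0.058 ]), array([ 0.521 , -0.0838])]
pred top [ 0.5157   -0.024855  0.      ] [array([254.6, 210.6]), array([254.7, 186.8]), array([254.7, 185.2])]
[[-0.112  0.994  0.   ]
 [ 0.994  0.112  0.   ]
 [ 0.     0.    -1.   ]]
[array([0.461 , 0.1079]), array([0.5378, 0.1166]), array([ 0.4847, -0.1115]), array([ 0.5636, -0.1026])]
```

send_rows(plan=[[[0,0,0,-0.125,-0.019,0,0.4],[0,0,0,0,0,0.17,0.4],[0,0,0,0,0,0.17,0.4],[0,0,0,0,0,0.17,0.4],[0,0,0,0,0,0.17,0.4],[0,0,0,0,0,0.1,0.4],[0,0,0,0,0,0,0.4],[0,0,0,0,0,0,0.4]]])

```text
clock: 9.58
position: [0.5142, -0.0221, 0.1224]
ee_rot: [0.667, 0.745, -0.001, -0.0]
ft_force: [1.0, 0.5, 0.9]
grip_width: 0.401
grasp_force: 0.0
```

```bash
python3 - <<'E'
from h import *
o=get_obs();print(o["position"],o["ft_force"])
K,T,_=cal("wrist"); a=optics.camera("wrist"); cv2.imwrite("pics/w3.png",a[:,:,::-1])
E
```

```text
[ 0.51419443 -0.022055    0.12241844] [1.02560225 0.45742648 0.88059999]
```

View pics/w3.png

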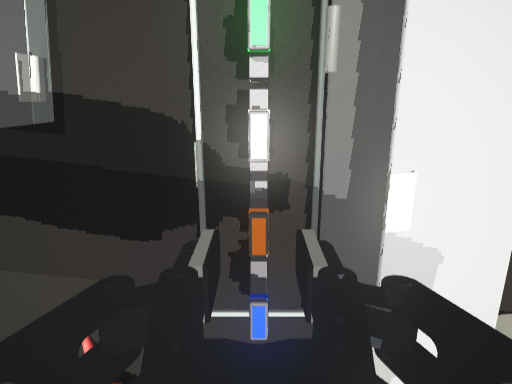

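The wrist view shows the amber tab at (259,235), midway between the pads. I descend the last 48 mm and grip.

send_rows(plan=[[[0,0,0,0,0.003,0.12,0.4],[0,0,0,0,0,0.09,0.4],[0,0,0,0,0,0.03,0.4],[0,0,0,0,0,0,0],[0,0,0,0,0,0,0],[0,0,0,0,0,0,0],[0,0,0,0,0,0,0],[0,0,0,0,0,0,0],[0,0,0,0,0,0,0],[0,0,0,0,0,0,0]]], squeeze=40)

```text
clock: 10.47
position: [0.5159, -0.0218, 0.0759]
ee_rot: [0.668, 0.744, 0.001, 0.0]
ft_force: [-3.1, 0.4, 7.9]
grip_width: 0.106
grasp_force: 44.9
```

send_rows(plan=[[[0,0,0,0,0,-0.03,0],[0,0,0,0,0,-0.05,0],[0,0,0,0,0,-0.05,0],[0,0,0,0,0,-0.05,0],[0,0,0,0,0,-0.05,0],[0,0,0,0,0,-0.05,0],[0,0,0,0,0,-0.08,0],[0,0,0,0,0,-0.1,0],[0,0,0,0,0,-0.12,0],[0,0,0,0,0,-0.12,0],[0,0,0,0,0,-0.12,0],[0,0,0,0,0,-0.12,0],[0,0,0,0,0,-0.12,0],[0,0,0,0,0,-0.12,0],[0,0,0,0,0,-0.12,0],[0,0,0,0,0,-0.1,0],[0,0,0,0,0,-0.05,0],[0,0,0,0,0,0,0],[0,0,0,0,0,0,0]]])

```text
clock: 12.05
position: [0.515, -0.0219, 0.3641]
ee_rot: [0.668, 0.744, 0.0, -0.0]
ft_force: [-0.1, 0.6, -1.7]
grip_width: 0.107
grasp_force: 43.8
```

send_rows(plan=[[[-0.02,0,0,0,0,0,0],[-0.04,0,0,0,0,0,0],[-0.045,0,0,0,0,0,0],[-0.045,0,0,0,0,0,0],[-0.045,0,0,0,0,0,0],[-0.045,0,0,0,0,0,0],[-0.045,0,0,0,0,0,0],[-0.045,0,0,0,0,0,0],[-0.045,0,0,0,0,0,0],[-0.045,0,0,0,0,0,0],[-0.045,0,0,0,0,0,0],[-0.04,0,0,0,0,0,0],[-0.02,0,0,0,0,0,0],[0,0,0,0,0,0,0],[0,0,0,0,0,0,0],[0,0,0,0,0,0,0],[0,0,0,0,0,0,0]]])

```text
clock: 13.47
position: [0.5153, -0.0213, 0.3643]
ee_rot: [0.617, 0.689, 0.284, 0.254]
ft_force: [0.4, 0.0, -0.5]
grip_width: 0.107
grasp_force: 43.8
```

```bash
python3 - <<'E'
from h import *
o=get_obs();print(o["position"],o["ft_force"],R.from_quat(o["ee_rot"]).as_matrix().round(3),o["joint_velocities"].round(3),o["grip_width"])
a=optics.camera("scene")[100:300,200:400,::-1];b=optics.camera("side")[60:260,160:360,::-1]
cv2.imwrite("pics/f1.png",cv2.resize(np.hstack([a,b]),None,fx=2,fy=2))
E
```

```text
[ 0.51525782 -0.02126833  0.36430936] [ 0.42613264  0.01515888 -0.46969932] [[-0.11   0.706  0.7  ]
 [ 0.994  0.077  0.078]
 [ 0.001  0.704 -0.71 ]] [-0.004 -0.001 -0.004 -0.003 -0.006 -0.004  0.005] 0.10726210980268863
```

View pics/f1.png

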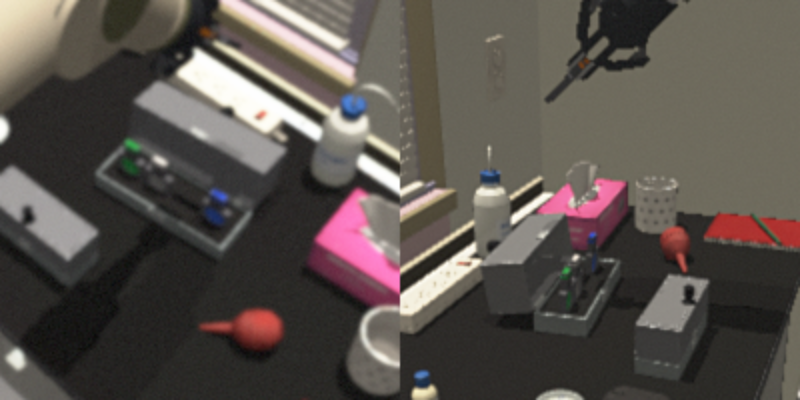

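The final views show the amber filter held at about 45° at (575,75) in the right half of the picture. The lid is open at (525,260), and the other three filters are still in their pockets.

```bash
python3 -c "
from workcell import job; print(job.hand_in())"
```

```text
the job is handed in; nothing more can be done
None
```

The job is handed in at about 13.5 s: the lid stands open past upright, and the amber filter is held still by its tab at 45° with its lowest point about 0.3 m above the table; nothing else was moved.

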